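# Clamp a block in the drilling jig to the first click

### The arm

A 7-joint arm with a two-finger parallel gripper is mounted at the origin on a cart in front of the work surface, level with it; the furniture and walls round the work are solid. World frame = base frame: x ahead of the robot, y to its left, z up, the work surface at z = 0. Lengths are in m, angles in rad, forces in N, time in s.
With the tool pointing down it reaches from about 0.35 to 0.9 m from the base axis. Payload 19.9 kg.
Tool frame: the origin (TCP) lies between the finger pads; the fingertips stand 19 mm ahead of it and the grasp point (between the pads) is the TCP; z points along the fingers, y is the line along which they close (so a half turn about z gives the same grasp; the last joint's range is limited). The gripper opens to 94 mm and grips with 3 to 60 N. Pads are 16 mm wide; open, the fingers measure 119 mm over their backs; the gripper's body (75 mm by 177 mm) begins 78 mm behind the grasp point.
Start: joints at [1.266, 0.417, -0.01, 1.614, 0.005, 1.111, -0.053], TCP at [0.162, -0.604, 0.224] pointing down, gripper open.
Joint ranges: [-2.81, 2.81], [-0.39, 2.02], [-1.27, 1.25], [0.06, 2.57], [-1.19, 4.33], [0.19, 2], [-2.82, 2.82]. Speed limits (rad/s): [1.89, 1.89, 2.39, 2.39, 3.01, 3.01, 3.01].

### API

Orientations are given as a 3x3 rotation matrix whose columns are the frame's x, y, z axes.
In Python, from rig import robot gives the robot as it stands. Calls block until the motion is done:
- robot.move_ptp(position, orientation): joint-space move of the TCP to a pose.
- robot.move_linear(position, velocity=0.15, frame=None, threshold=None): straight line of the TCP; frame=None keeps the orientation; velocity is the mean speed in m/s. With threshold (N) it stops when the force on the tool has changed by that much, and returns True; else False.
- robot.goto_joints(angles): joint-space move.
- robot.gripper_to(opening): finger opening in m; the grip force is fixed at half the most; returns when the fingers have stopped.
- robot.pause(seconds).
- robot.ik(position, orientation): joint angles nearest the present ones, or None.
- robot.get_state(): the state.
- robot.grab_frame(name): name is "scene" or "top"; returns the picture (384x512x3 uint8, red, green, blue); there is no depth.
- robot.camera_info(name): a dict with "fx", "fy", "cx", "cy" (pixels), "dist" ([k1, k2, p1, p2, k3] as OpenCV has them; the pictures are not rectified), "rvec" (rotation vector, rad) and "tvec" (3), from world to camera coordinates, as OpenCV has them. Camera axes: x right, y down, z forward; pixel columns grow to the right and rows downward; lengths in m; the calibration is good to about 2 mm. A picture is of the moment at which its call begins. camera_info takes no time and is no camera call.
A pose or a line that the arm cannot do raises robot.PlanningError and nothing moves.
- robot.sign_off(): hands the job in; it is judged then, once.
The state is a dict: "time": time; "qpos": joint angles; "joint_vel": joint speeds; "effort": joint torques, N m; "ee_pos": TCP position; "tool_rot": TCP orientation; "force": force on the tool from outside, world axes, zero at the start; "moment": the same for the moment, N m; "opening": finger opening in m; "grasp_force": force on a finger pad.
Only numpy, scipy, OpenCV 4.12 (cv2) and the standard library are available. Lean on these libraries where they do the work, as an engineer would, in place of code of your own. Each camera call takes 0.05 s, during which the arm holds its last target. There are 200 camera calls.

### The job

Clamp the 45 mm wide wood offcut in the drilling jig for drilling: lay it flat along the jig's narrow bed, centred and with its end up against the steel stop, and let go; then swing the clamp arm fully over it. Then turn the clamp's wing handle clockwise until its slip clutch gives its first click, stop there without a second click, and let go. Leave the other things on the bench where they are.

Things in the scene. Friction and masses are not known exactly. Their poses are not given: they have to be found in the camera images.
- work_block: The part to clamp: a pale wood offcut 45 x 120 x 26 mm (x, y, z), loose, lying flat on the bench; origin at the centre of its underside, y along its length. The other offcuts near it are 64 x 110 x 26 mm (wide_offcut) and 30 x 90 x 18 mm (thin_offcut).
- jig: Fixed jig on a plywood base board 12 mm thick, x -105..145, y -55..160 mm from the origin. Origin on the bench, x along the bed to the stop, z up. The bed is a wooden strip 34 mm wide along x at y = 0, from x = -64 mm to the stop, top at z = 26 mm. Steel stop at its +x end: inner face at x = 60, 50 mm wide, top at z = 38 mm. Post of the clamp arm at x = 20, y = 120, bolt top at z = 106 mm.
- bed_seat (a point): Where the centre of the seated part's underside belongs: on top of the bed, 26 mm above the bench, 60 mm before the stop's inner face, axes as the jig's. The part lies along x, its end at the stop, overhanging the bed by about 5 mm on each side.
- swing_arm (a joint): Hinge of the clamp arm about its vertical post, rad: 0 = fully over the bed, at its stop, the arm pointing along the jig's -y, the clamp screw above x = 20, y = 0 mm of the jig; grows counter-clockwise from above; starts open by 1.2 to 1.5, pointing roughly along the jig's +x. Stays where it is left (friction 0.2 N m).
- bar_pivot (a point): Point on the axis of the arm's post, 85 mm above the bench; y points from the arm's free end to the post.
- bar_grip (a point): Middle of the steel arm, 65 mm from the pivot toward the free end, 85 mm above the bench; x across the arm, y along it to the post. The arm is a bar 24 mm wide and 18 mm high (z = 76 to 94 mm); pinch it across its width from above or push its side. The clamp screw is 120 mm from the pivot.
- wing_grip (a point): Centre of the black wing handle, on the clamp screw's vertical axis, 136 mm above the bench: a flat-sided bar 80 mm long (y), 14 wide (x), 18 high (z = 127 to 145 mm). It turns by spindle + wing and stands along the arm when both are 0. Below it: a collar of 11 mm radius, top at z = 108 mm, and a boss of 16 mm radius, top at z = 100 mm.
- spindle (a joint): Rotation of the clamp screw in the arm, rad, growing clockwise from above; starts at 0.2 to 0.6, friction 0.14 N m. It lowers the rubber pad 5 mm per rad and stops at 1.07, where the pad bears on the seated part. It stays where it is left.
- wing (a joint): Slip of the wing handle in the clutch, past the screw, rad, clockwise. 0 at the start and while the screw still turns. When the screw has stopped, torque rises to about 0.27 N m near 0.12, falls, and past about 0.25 it snaps to 0.50: the first click. Released, the handle rests near 0.50, square across the arm. Beyond 0.75 a second click (to 1.0) begins: too much.
- wide_offcut: Bystander: loose wood offcut 64 x 110 x 26 mm, origin at the centre of its underside.
- thin_offcut: Bystander: loose wood offcut 30 x 90 x 18 mm, origin at the centre of its underside.
- sanding_block: Bystander: loose cork sanding block 64 x 110 x 29 mm, origin at the centre of its underside.
- screw_box: Bystander: loose carton of screws 69 x 105 x 46 mm, origin at the centre of its underside.
- block_plane: Bystander: loose metal block plane 48 x 175 x 58 mm, origin at the centre of its underside.

How it is judged:
On the way, in this order (a step that is already met when the one before it is completed fails the run):
1. the offcut lies released on the bed, end against the stop, with the clutch not yet clicked (x of work_block in the frame of jig between -0.008 and 0.004 m and y of work_block in the frame of jig between -0.008 and 0.008 m and z of work_block in the frame of jig between 0.022 and 0.03 m and angle between the y axis of work_block and the x axis of jig, either way round below 0.1 rad and angle between work_block's own z axis and vertical below 0.1 rad and contact force between the fingers and work_block below 0.3 N and value of joint wing below 0.2 rad), for 0.2 s.
2. the clamp arm is swung fully over the seated offcut, the clutch not yet clicked (x of work_block in the frame of jig between -0.008 and 0.004 m and y of work_block in the frame of jig between -0.008 and 0.008 m and z of work_block in the frame of jig between 0.022 and 0.03 m and angle between the y axis of work_block and the x axis of jig, either way round below 0.1 rad and angle between work_block's own z axis and vertical below 0.1 rad and value of joint swing_arm below 0.06 rad and value of joint wing below 0.2 rad), for 0.2 s.
At the end, for the whole second after the job is handed in: The 45 mm offcut lies flat on the bed, its end within 8 mm of the stop, within 8 mm of the bed's centreline and 0.1 rad of its direction; the arm is over it (joint below 0.06), the screw is down (above 1.0), and the clutch rests after exactly one click (wing between 0.38 and 0.62) (x of work_block in the frame of jig between -0.008 and 0.004 m and y of work_block in the frame of jig between -0.008 and 0.008 m and z of work_block in the frame of jig between 0.022 and 0.03 m and angle between the y axis of work_block and the x axis of jig, either way round below 0.1 rad and angle between work_block's own z axis and vertical below 0.1 rad and value of joint swing_arm below 0.06 rad and value of joint spindle above 1 rad and value of joint wing between 0.38 and 0.62 rad and velocity of joint wing below 0.1 rad/s and linear speed of work_block below 0.01 m/s); the robot touches nothing.
It fails at once if the clutch goes into a second click (value of joint wing above 0.85 rad).
It fails at once if another thing is moved by more than 30 mm (distance of any of wide_offcut, thin_offcut, sanding_block, screw_box, block_plane from where it was at the start of the episode above 0.03 m).
It also fails if it takes over 72 s, if anything falls off the work surface, if the arm or the gripper's body presses on something with over 40 N, if the wrist force passes 120 N, or if a joint passes its speed limit or range.

## Working session

There is one attempt and no reset: what is moved stays moved. The work goes in short steps, each a Python script; the robot and the scene stay as the last script left them, time stands still between calls to the robot, and variables do not carry over. Pictures are saved under pics/ and viewed, at most 10 in all, crops included, and the job is handed in when it is done.

```bash
ls; mkdir -p pics
python3 - <<'E'
from rig import robot
import cv2
for n in("top","scene"):
    cv2.imwrite(f"pics/{n}0.png",cv2.cvtColor(robot.grab_frame(n),cv2.COLOR_RGB2BGR)); print(robot.camera_info(n))
s=robot.get_state();print(s["time"],s["tool_rot"],s["opening"])
E
```

```text
pics
{'fx': 411.0909215607434, 'fy': 411.0909215607434, 'cx': 255.35583011440377, 'cy': 189.0092189110775, 'dist': array([-0.0975522,  0.       ,  0.       ,  0.       ,  0.       ]), 'rvec': array([ 2.21125972, -2.20609547,  0.04996412]), 'tvec': array([-0.15139162,  0.48716205,  1.29982558])}
{'fx': 398.3979991034829, 'fy': 398.3979991034829, 'cx': 259.1915081187144, 'cy': 188.22993543148226, 'dist': array([0.03137303, 0.        , 0.        , 0.        , 0.        ]), 'rvec': array([ 0.86483121, -2.15612846,  1.45360105]), 'tvec': array([0.25424403, 0.27722364, 0.88523815])}
0.1 [[ 9.65654705e-01  2.59828512e-01 -3.68113708e-04]
 [ 2.59828760e-01 -9.65654128e-01  1.05869590e-03]
 [-8.03911423e-05 -1.11798120e-03 -9.99999372e-01]] 0.09417887549587584
```

View pics/top0.png

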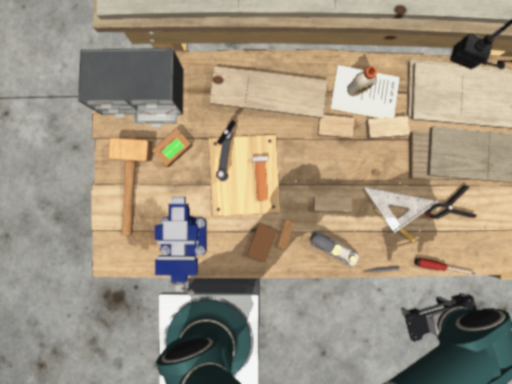

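View pics/scene0.png

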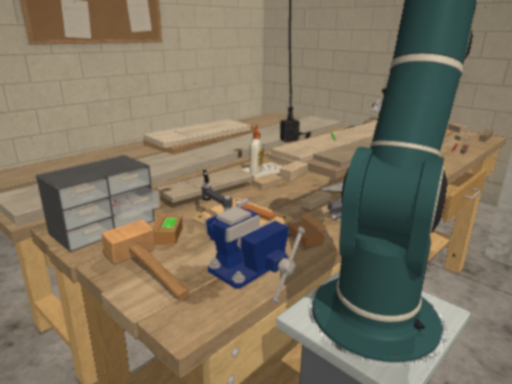

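Run:
```python
import cv2
a=cv2.imread("pics/top0.png")
cv2.imwrite("pics/c1.png",cv2.resize(a[100:285,195:425],None,fx=3.2,fy=3.2,interpolation=cv2.INTER_CUBIC))
```

```text
(no output)
```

View pics/c1.png

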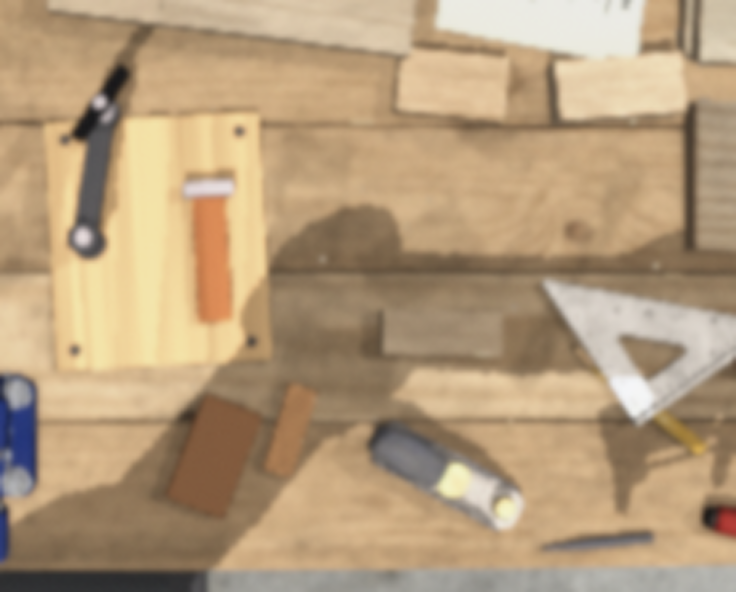

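```bash
cat > h.py <<'E'
import numpy as np,cv2
from rig import robot
def cam(n="top"):
    c=robot.camera_info(n);K=np.array([[c["fx"],0,c["cx"]],[0,c["fy"],c["cy"]],[0,0,1]])
    return K,c["dist"],cv2.Rodrigues(c["rvec"])[0],c["tvec"]
def p2w(uv,z,n="top"):
    K,d,R,t=cam(n);q=cv2.undistortPoints(np.array(uv,float).reshape(-1,1,2),K,d).reshape(-1,2)
    r=np.c_[q,np.ones(len(q))]@R;o=-R.T@t
    return o+r*((z-o[2])/r[:,2])[:,None]
def w2p(P,n="top"):
    K,d,R,t=cam(n);return cv2.projectPoints(np.array(P,float).reshape(-1,1,3),R,t,K,d)[0].reshape(-1,2)
def crop(uv,x0=195,y0=100,s=3.2): return (np.array(uv,float)+.5)/s-.5+[x0,y0]
def down(yaw): # tool z down, tool y axis at world angle yaw
    y=np.array([np.cos(yaw),np.sin(yaw),0]);z=np.array([0,0,-1.]);return np.c_[np.cross(y,z),y,z]
def shot(name,x0,y0,x1,y1,s,n="top"):
    a=cv2.cvtColor(robot.grab_frame(n),cv2.COLOR_RGB2BGR)
    cv2.imwrite("pics/"+name,cv2.resize(a[y0:y1,x0:x1],None,fx=s,fy=s,interpolation=cv2.INTER_CUBIC))
E
python3 - <<'E'
from h import *
np.set_printoptions(precision=4,suppress=True)
Q={"gray":([(380,310),(503,310),(503,357),(380,357)],.026),
"tl":([(402,48),(510,55),(505,119),(397,108)],.026),
"tr":([(555,60),(682,52),(688,108),(560,122)],.026),
"br":([(209,394),(263,413),(222,517),(168,493)],.029),
"thin":([(290,383),(315,391),(290,477),(264,468)],.018),
"board":([(47,125),(258,113),(270,356),(57,371)],.012),
"bed":([(194,196),(228,195),(232,319),(202,323)],.026),"stop":([(184,181),(235,179),(235,194),(185,196)],.038)}
for k,(q,z) in Q.items():
    w=p2w(crop(q),z);e=np.roll(w,-1,0)-w
    print(k,w.mean(0)[:2],np.linalg.norm(e,axis=1)*1000,"ang",np.degrees(np.arctan2(e[:,1],e[:,0])))
print("post",p2w(crop([(86,238)]),.106),"wing",p2w(crop([(102,102)]),.145))
print("wingends",p2w(crop([(125,68),(77,137)]),.145))
E
```

```text
gray [ 0.4406 -0.3944] [122.5475  46.4716 122.4247  46.2644] ang [-89.9053 179.746   89.998   -0.1033]
tl [ 0.6904 -0.4081] [108.9482  64.896  108.8254  60.6378] ang [-93.0658 174.7527  84.6942  -5.2058]
tr [ 0.6895 -0.5788] [131.5469  57.243  132.9114  62.7429] ang [ -85.5359 -175.0767   96.8343    3.7408]
br [ 0.3222 -0.1712] [ 56.0383 109.2258  57.7802 104.6537] ang [-109.2933  158.5537   66.0926  -22.3924]
thin [ 0.3454 -0.2448] [25.9831 88.3499 27.2003 87.653 ] ang [-107.6639  163.7996   70.9155  -16.9791]
board [ 0.5323 -0.1141] [211.2284 242.9142 211.7675 245.4908] ang [ -86.5446 -177.182    94.1509    2.7025]
bed [ 0.5143 -0.1695] [ 33.5299 122.2353  29.7264 125.3183] ang [ -88.1148 -178.0918   97.7141    3.7172]
stop [ 0.5827 -0.1649] [49.8743 14.718  48.8703 14.7401] ang [ -87.5424 -179.9648   92.4931    3.9426]
post [[ 0.5281 -0.0493  0.106 ]] wing [[ 0.6478 -0.0657  0.145 ]]
wingends [[ 0.6787 -0.0862  0.145 ]
 [ 0.6161 -0.0435  0.145 ]]
```

Run:
```python
from h import *
np.set_printoptions(precision=3,suppress=True)
J=np.array([.515,-.1685]);a=.052
R2=np.array([[np.cos(a),-np.sin(a)],[np.sin(a),np.cos(a)]])
for y in(0,np.pi): print("pick",y,robot.ik([.4406,-.3944,.15],down(y)))
for y in(np.pi/2+a,-np.pi/2+a): print("place",y,robot.ik([*(J-R2@[.01,0]),.15],down(y)))
robot.move_ptp([.4406,-.3944,.15],down(0));robot.gripper_to(.07)
s=robot.get_state();print(s["time"],s["qpos"],s["ee_pos"])
shot("s1.png",200,100,500,330,2.6,"scene")
```

```text
pick 0 [ 0.961  0.462 -0.365  1.759  0.196  0.956  0.517]
pick 3.141592653589793 [ 0.527  0.442  0.194  1.775 -0.103  0.934 -2.377]
place 1.6227963267948966 [ 0.858  0.435 -0.734  1.895  0.355  0.945  1.581]
place -1.5187963267948965 [ 0.544  0.361 -0.337  1.905  0.149  0.9   -1.385]
2.0083 [ 0.961  0.462 -0.365  1.759  0.196  0.956  0.517] [ 0.441 -0.394  0.15 ]
```

View pics/s1.png

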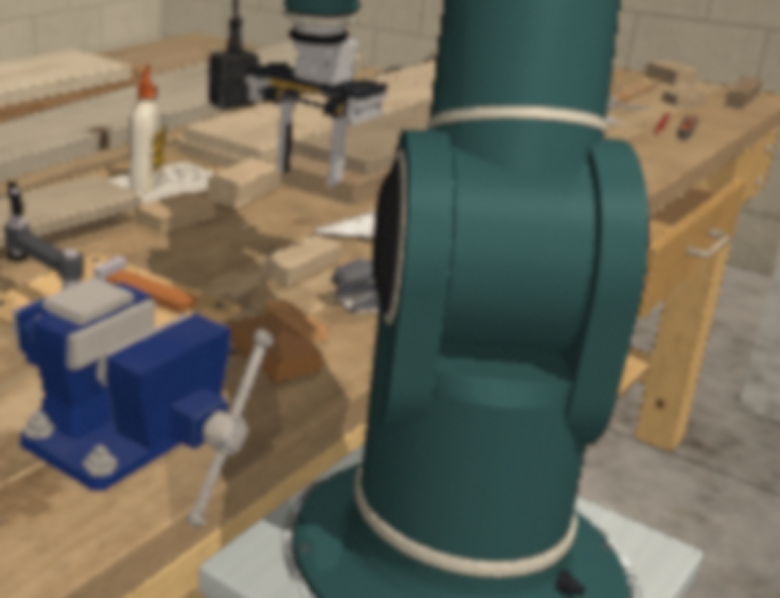

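The gray piece (crop ~(305,258)) is the pale work offcut, now sunlit, real thickness, under the gripper. Grasp it and carry it to the bed.

Run:
```python
from h import *
np.set_printoptions(precision=4,suppress=True)
p=[.4406,-.3944]
c=robot.move_linear([*p,.0225],threshold=12)
robot.gripper_to(.03);s=robot.get_state();print(c,s["time"],s["opening"],s["grasp_force"],s["ee_pos"])
if .04<s["opening"]<.05:
    robot.move_linear([*p,.16],velocity=.2)
    a=.052;J=np.array([.515,-.1685]);ex=np.array([np.cos(a),np.sin(a)])
    robot.move_ptp([*(J-.012*ex),.13],down(np.pi/2+a))
    s=robot.get_state();print(s["time"],s["opening"],s["grasp_force"],s["ee_pos"],s["qpos"])
shot("t2.png",195,100,425,285,3.2)
```

```text
False 3.5667 0.04495422590435353 29.99638795852661 [ 0.4407 -0.3946  0.0228]
5.4 0.04505958747753368 29.993527829647064 [ 0.5027 -0.17    0.1295] [ 0.8805  0.4735 -0.7628  1.914   0.4085  0.9157  1.5364]
```

View pics/t2.png

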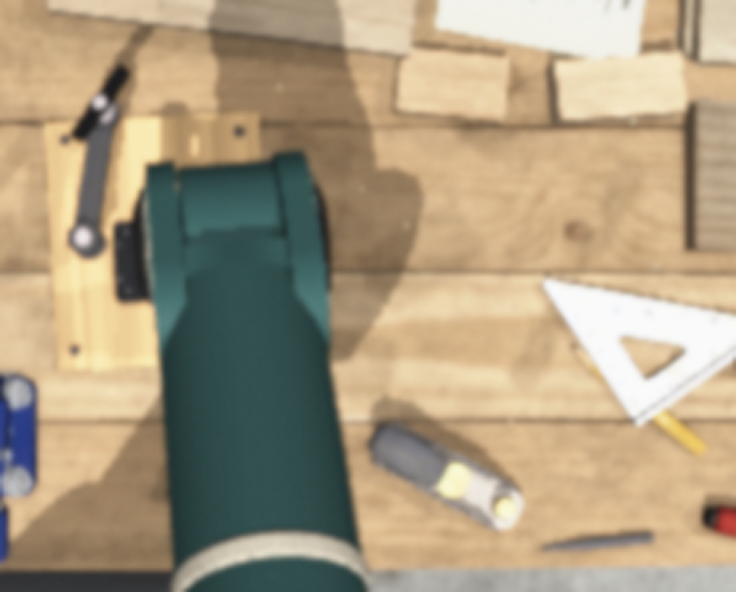

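Run:
```python
from h import *
np.set_printoptions(precision=4,suppress=True)
a=.052;J=np.array([.515,-.1685]);ex=np.array([np.cos(a),np.sin(a)])
st=J-.012*ex
print(robot.move_linear([*st,.0515],velocity=.1,threshold=12),robot.get_state()["ee_pos"])
print(robot.move_linear([*(J+.012*ex),.0515],velocity=.025,threshold=8))
s=robot.get_state();e=s["ee_pos"];print(e,(e[:2]-J)@ex,s["force"])
e=e[:2]-.0007*ex
print(robot.move_linear([*e,.0475],velocity=.02,threshold=8),robot.get_state()["ee_pos"],robot.get_state()["force"])
robot.gripper_to(.07)
p=robot.get_state()["ee_pos"];robot.move_linear([*p[:2],.17],velocity=.2)
q=robot.get_state()["qpos"].copy();robot.move_ptp([.42,-.33,.25],down(np.pi/2+a))
print(robot.get_state()["time"]);shot("t3.png",195,100,375,235,4)
```

```text
False [ 0.5034 -0.1691  0.052 ]
True
[ 0.5148 -0.1687  0.0511] -0.00020770692429788724 [ 0.6806  0.3508 -0.6479]
True [ 0.5147 -0.1686  0.0484] [ 1.0636 -0.639   1.7988]
9.3583
```

View pics/t3.png

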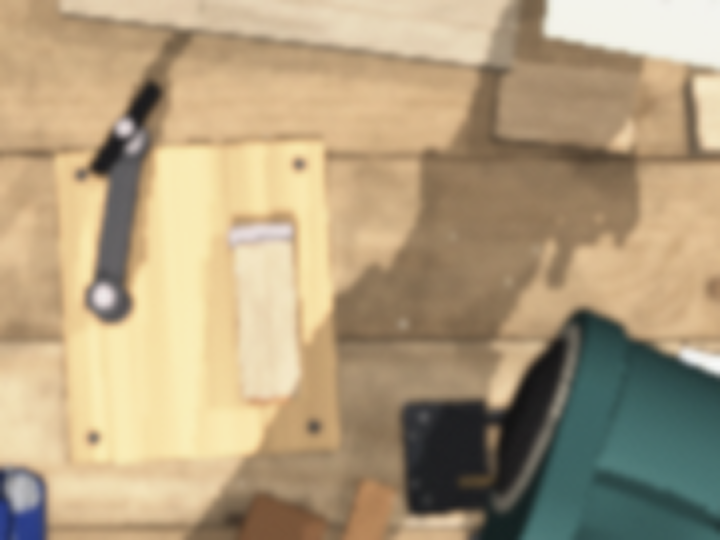

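Block is flat on the bed (crop ~(268,315)) with its end at the stop (262,233); arm is still open with pivot at (103,297). Now push the arm over with closed fingers.

```bash
cat > g.py <<'E'
from h import *
np.set_printoptions(precision=4,suppress=True)
a=.052;J=np.array([.5152,-.1685])
R2=np.array([[np.cos(a),-np.sin(a)],[np.sin(a),np.cos(a)]])
jw=lambda x,y:J+R2@[x,y]
P=jw(.02,.12)
def pp(th,d,r=.055):
    u=np.array([np.cos(th),np.sin(th)]);n=np.array([-u[1],u[0]]);return P+r*u+d*n
E
python3 - <<'E'
from g import *
th0=-.136;th1=a-np.pi/2
robot.gripper_to(0)
robot.move_ptp([*pp(th0,.045),.25],down(th0))
robot.move_linear([*pp(th0,.045),.093],velocity=.2,threshold=15)
print(robot.get_state()["qpos"],robot.get_state()["time"])
f=.021
for th in np.linspace(th0,th1+.12,10):
    c=robot.move_linear([*pp(th,f),.093],velocity=.1,frame=down(th),threshold=25)
    if c: break
s=robot.get_state();print(c,th-th1,s["ee_pos"],s["force"],s["time"])
if not c:
    for th in (th1,th1-.12):
        c=robot.move_linear([*pp(th,f),.093],velocity=.03,frame=down(th),threshold=12)
        s=robot.get_state();print(c,th-th1,s["ee_pos"],pp(th,f),s["force"],s["time"])
        if c:break
E
```

```text
[ 0.3981  0.5748 -0.5697  1.7936  0.3886  0.8855 -0.4843] 13.5917
False 0.1200000000000001 [ 0.5591 -0.098   0.093 ] [0.2084 0.5772 0.5763] 16.6083
True 0.0 [ 0.5539 -0.1008  0.0931] [ 0.5528 -0.1015] [2.458  0.3135 0.972 ] 16.9167
```

Run:
```python
from g import *
th1=a-np.pi/2
c=robot.move_linear([*pp(th1-.15,.021),.093],velocity=.03,threshold=14)
s=robot.get_state();print(c,s["ee_pos"],s["force"],s["time"])
robot.move_linear([*pp(th1,.05),.093],velocity=.15)
robot.move_linear([*pp(th1,.05),.25],velocity=.25)
robot.move_ptp([.42,-.33,.25],down(th1))
print(robot.get_state()["time"]);shot("t4.png",195,100,345,215,5)
```

```text
True [ 0.5539 -0.1008  0.0934] [2.8544 0.2666 1.7404] 17.125
19.325
```

View pics/t4.png

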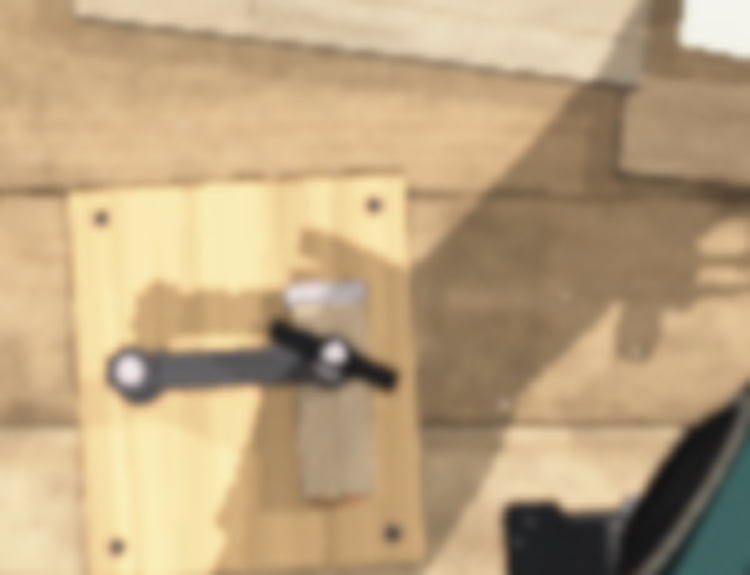

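Run:
```python
from g import *
c=lambda q:crop(q,195,100,5)
p=p2w(c([(130,370)]),.106)[0,:2];s=p2w(c([(334,353)]),.150)[0,:2];w=p2w(c([(277,328),(395,381)]),.136)[:,:2]
print("post",p,P,"screw",s,jw(.02,0),"swing",np.arctan2(*(s-p)[::-1])-(a-np.pi/2),"mid",w.mean(0))
d=w[1]-w[0];print("wing ang",np.arctan2(d[1],d[0]),"rel arm cw",(a-np.pi/2)-np.arctan2(d[1],d[0]), np.linalg.norm(d))
W=jw(.02,0)
for b in(-.3,-.3+np.pi):pass
th=np.arctan2(d[1],d[0])
for k in range(2):
    for dt in (0,-.8,-1.2):
        print(k,dt,robot.ik([*W,.136],down(th+np.pi/2+k*np.pi+dt)))
```

```text
post [ 0.5294 -0.0465] [ 0.5289 -0.0476] screw [ 0.5362 -0.1659] [ 0.5352 -0.1675] swing 0.005071288802738438 mid [ 0.5365 -0.1674]
wing ang -1.9909803352188313 rel arm cw 0.4721840084239348 0.07456697845383006
0 0 [ 0.5535  0.4322 -0.3817  1.8458  0.2003  0.9012 -0.3416]
0 -0.8 [ 0.4807  0.4212 -0.2896  1.8483  0.1504  0.8933 -1.0998]
0 -1.2 [ 0.4436  0.4168 -0.243   1.8496  0.1257  0.89   -1.4789]
1 0 [-0.536   0.6645  1.0833  1.8809 -0.689   1.0294 -2.7182]
1 -0.8 [ 1.0464  0.6619 -1.0849  1.8308  0.6682  1.0699  1.6248]
1 -1.2 [ 0.7808  0.4921 -0.6798  1.8384  0.3758  0.943   1.4555]
```

Run:
```python
from g import *
C=[.536,-.167];y0=-.42
robot.move_ptp([*C,.24],down(y0));robot.gripper_to(.06)
print(robot.move_linear([*C,.137],velocity=.1,threshold=10))
robot.gripper_to(.0)
s=robot.get_state();print(s["time"],s["opening"],s["grasp_force"],s["ee_pos"],s["force"],s["moment"])
for y in np.arange(y0-.1,-.93,-.1):
    robot.move_linear([*C,.137],frame=down(y),threshold=25)
    s=robot.get_state();print(round(y,2),s["time"],s["ee_pos"],s["force"],s["moment"],s["opening"])
```

```text
False
23.175 0.013441032485949052 29.995044646784663 [ 0.5359 -0.1669  0.137 ] [-0.0623  0.6408  1.0444] [0.1082 0.1201 0.0626]
-0.52 23.425 [ 0.536  -0.1669  0.137 ] [-1.7361  1.8733  1.1178] [ 0.1889  0.2443 -0.0413] 0.013788690050496585
-0.62 23.675 [ 0.536  -0.1669  0.137 ] [-1.2505  1.3421  1.3763] [ 0.2577  0.3088 -0.0344] 0.013544557629619473
-0.72 23.925 [ 0.536  -0.1668  0.137 ] [-1.1765  2.1908  1.651 ] [ 0.4972  0.3474 -0.0187] 0.014108252596659761
-0.82 24.175 [ 0.536  -0.1668  0.137 ] [-1.6058  2.7837  1.3691] [ 0.6144  0.3283 -0.039 ] 0.013716225469052011
-0.92 24.425 [ 0.536  -0.1668  0.137 ] [-1.8199  4.0614  1.6436] [ 0.8145  0.4053 -0.0131] 0.014006918925351221
```

Run:
```python
from g import *
C=[.536,-.167]
for y in [*np.arange(-.98,-1.48,-.06),a-np.pi/2]:
    robot.move_linear([*C,.137],frame=down(y))
    s=robot.get_state();print(round(y,2),s["time"],s["force"],s["moment"],s["opening"])
```

```text
-0.98 24.675 [-1.139   4.428   1.6622] [ 1.1146  0.4109 -0.0092] 0.013593303930378196
-1.04 24.925 [-2.8293  4.4154  1.7531] [ 1.097   0.5273 -0.0037] 0.013957439383658916
-1.1 25.175 [-2.5842  5.7057  2.4455] [1.1411 0.5787 0.0932] 0.013455967777757493
-1.16 25.425 [-1.5868  4.9269  2.8024] [1.1734 0.5711 0.0491] 0.014231144797669949
-1.22 25.675 [-2.672   5.4873  3.0765] [1.287  0.599  0.0574] 0.013546000733201101
-1.28 25.925 [-3.1595  4.7677  2.9687] [ 1.2857  0.6652 -0.1348] 0.013673350295715146
-1.34 26.175 [-2.1357  5.3569  3.3171] [ 1.4093  0.6094 -0.0795] 0.013939342640409687
-1.4 26.425 [-2.1961  5.7104  2.8333] [ 1.4316  0.4437 -0.1635] 0.014138153986798069
-1.46 26.675 [-1.0928  6.1994  2.1215] [ 1.4526  0.3884 -0.1161] 0.013670101423438651
-1.52 26.925 [-2.7009  6.8418  2.064 ] [ 1.5246  0.4559 -0.0565] 0.013477443875334541
```

Run:
```python
from g import *
C=[.536,-.167]
robot.gripper_to(.06);robot.move_linear([*C,.26],velocity=.15)
robot.move_ptp([.42,-.33,.27],down(a-np.pi/2))
print(robot.get_state()["time"]);shot("t5.png",195,100,345,215,5)
```

```text
29.5667
```

View pics/t5.png

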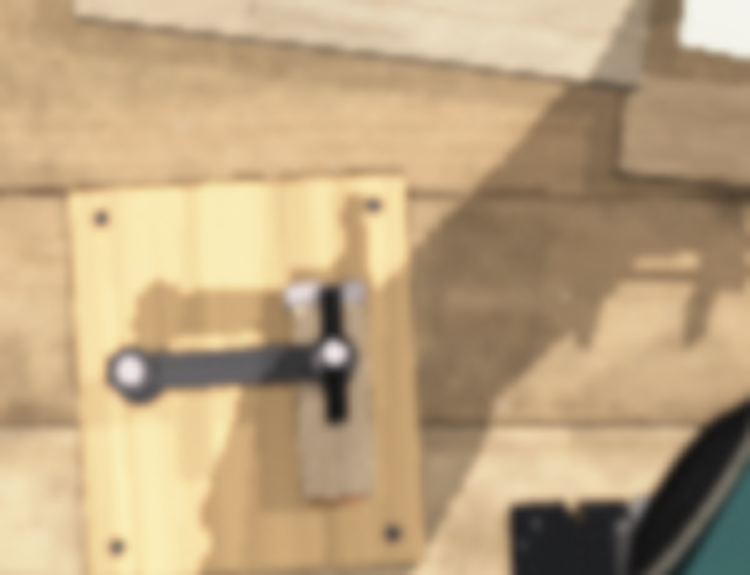

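The wing handle now stands square across the arm, from (331,290) to (338,420). The arm is still over the seated block, and the block is still against the stop.

```bash
python3 -c "
from rig import robot
print(robot.sign_off())"
```

```text
the job is handed in; nothing more can be done
None
```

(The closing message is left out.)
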